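Shuttle carriage past the scanner and onto the screwdriving mark

ROBOT

A 7-joint arm with a two-finger parallel gripper is mounted at the origin on the work surface. World frame = base frame: x ahead of the robot, y to its left, z up, the work surface at z = 0. Lengths are in m, angles in rad, forces in N, time in s.
With the tool pointing down it reaches from about 0.425 to 0.925 m from the base axis. Payload 6.8 kg.
Tool frame: the origin (TCP) lies at the very end of the fingers, on their centre line; the grasp point (between the pads) lies bot.grip_depth behind it (bot.grip_depth is the distance from the TCP to the grasp point, in m); z points along the fingers, y is the line along which they close (so a half turn about z gives the same grasp; the last joint's range is limited). The gripper opens to 85 mm and grips with 20 to 120 N. Pads are 22 mm wide; open, the fingers measure 114 mm over their backs; the gripper's body (76 mm by 85 mm) begins 54 mm behind the grasp point. The pads swing forward as they close: fully open they stand 13 mm farther back than shut.
Start: joints at [1.235, 0.477, 0.022, 1.555, -0.011, 1.109, -0.083], TCP at [0.152, -0.658, 0.231] pointing down, gripper open.
Joint ranges: [-2.96, 2.96], [-0.34, 2.1], [-1.41, 1.46], [0.24, 2.44], [-1.37, 4.51], [0.17, 1.92], [-2.96, 2.96]. Speed limits (rad/s): [2.39, 2.39, 3.14, 3.14, 3.14, 3.14, 3.14].

INTERFACE

Orientations are given as a unit quaternion [w, x, y, z].
In Python, from station import bot gives the robot as it stands.
- The arm moves only by the tool send_rows, never from a script. Its arguments are lists of equal length, an entry for each row: "slide": the shift along the tool's x, y, z in mm, a list of three; "roll": the turn about the tool's z in degrees; "claw": the opening, from 0 (shut) to 1 (fully open). A call has exactly 8 rows; each row is the pose to reach, as a shift and turn from the pose commanded when the call began, along the tool's axes at that moment; what a row does not reach only later rows make up. A row lasts 1/12 s, in which the tool goes at most 41.7 mm and 7.16 degrees, less where a joint would pass 70% of its speed; a pose out of reach is approached as far as the arm can. A call with a gripper value outside its range is refused whole. The fingers move at their own pace and stop on an object; "force" is the grip in N (left out, the last holds). Time passes only in rows, so rows that repeat a pose let the fingers close, or fill a call up. It gives the time, the measured TCP pose, the force, the opening and the grip force at its end, in the units of the state.
- bot.get_obs(): the state, without advancing time (a new reading comes with each control period).
- bot.read_camera(name): name is "side" or "top"; returns the picture (400x640x3 uint8, red, green, blue); there is no depth.
- bot.camera_model(name): a dict with "camera_matrix" (3x3 intrinsics, pixels), "D" ([k1, k2, p1, p2, k3] as OpenCV has them; the pictures are not rectified), "camera_from_world" (4x4, takes a point from world to camera coordinates). Camera axes: x right, y down, z forward; pixel columns grow to the right and rows downward; lengths in m; the calibration is good to about 2 mm. A picture is of the moment at which its call begins. camera_model takes no time and is no camera call.
- bot.hand_in(): hands the job in; it is judged then, once.
The state is a dict: "t": time; "q": joint angles; "joint_vel": joint speeds; "joint_torque": joint torques, N m; "eef_pos": TCP position; "tool_rot": TCP orientation; "contact_force": force on the tool from outside, world axes, zero at the start; "torque": the same for the moment, N m; "gripper_width": opening from 0.0 (shut) to 1.0 (fully open); "grasp_force": force on a finger pad.
Only numpy, scipy, OpenCV 4.12 (cv2) and the standard library are available. Lean on these libraries where they do the work, as an engineer would, in place of code of your own. Each camera call takes 0.05 s, during which the arm holds its last target. There are 200 camera calls.

TASK

With the fingertips inside the open bay between its two nests, push the shuttle carriage along its track (to the robot's right) past the scanner at about 15 cm/s (the scan reads at 10 to 20 cm/s while the carriage's pointer passes the middle of the scanner), then brake it so that in the same run, without stopping short or rolling back on the way, it comes to rest with its pointer in line with the fixed mark pointer (small corrections within 4 cm of the mark are fine). Handle it gently without jolts (every push or knock under 6 N), touch the carriage nowhere but in the bay, never run it into either end stop, leave the other things on the bench alone, and let go of it at the end.

Things in the scene. Friction and masses are not known exactly. Their poses are not given: they have to be found in the camera images.
- track: Fixed aluminium track, 1000 mm long, 60 mm wide, its flat top 40 mm above the bench, lying across in front of the robot. Origin at its middle at bench level; its y axis runs along it, z up. Work direction: its -y (robot's right). Rubber-faced end stops, 75 mm high, at both ends are touched when the carriage's origin is at y = +280 or -280 mm in this frame.
- carriage: Heavy steel carriage, 360 x 100 mm, sliding only along the track's y; axes as the track's; origin at its middle at bench level. Nest blocks at y = 130..180 and -180..-130 mm, z = 43..93 mm (110 with the black housing on top). Between them the open bay; its floor is the fixed track top. Nominal 5 kg (3.7 to 6.5), friction 0.05 N plus 0.2 N per m/s: it coasts for seconds.
- drive_face (a point): Face of the upright black rubber buffer pad (90 mm wide, z = 43..93 mm) at the bay's -y end; unloaded at carriage y = -100 mm, z = 68 mm. Push it from inside the bay to drive the carriage towards -y. The pad yields up to 20 mm along y on a spring of 500 N/m with damping 40 N per m/s and comes back.
- brake_face (a point): Face of the like pad at the bay's +y end, same size and spring, unloaded at carriage y = +100 mm, z = 68 mm (so the bay is 200 mm long between the pads). A finger in the bay meets it when the carriage coasts on: push it to brake the carriage or to drive it back towards +y.
- index (a point): Tip of the small steel pointer at the middle of the carriage's +x side: carriage frame (66, 0, 30) mm.
- scanner: White scanner head on a post just beyond the track (+x side), 108 mm high. Origin at bench level; axes as the track's; head spans x = 10..70 mm, y = -23..23 mm. Its reading zone covers 40 mm before to 40 mm after its origin along y: in it the carriage's pointer must move at 0.10 to 0.20 m/s for at least 0.25 s without a break.
- mark_tip (a point): Tip of the fixed steel mark pointer, on a small dark steel block just beyond the track, 30 mm above the bench, axes as the track's. Parked: the carriage's pointer tip has the same y along the track as this tip, the tips 8 mm apart across it. The end stop would be touched 60 to 120 mm farther on.
- feeder: Bystander: screw feeder, black and white stepped box 130 x 90 x 110 mm. Origin at its underside or middle. Leave alone.
- bin: Bystander: open blue plastic bin 150 x 110 x 70 mm. Origin at its underside or middle. Leave alone.
- spray: Bystander: upright metal can, 56 mm across, 150 mm tall. Origin at its underside or middle. Leave alone.
- driver: Bystander: hand screwdriver lying on the bench. Origin at its underside or middle. Leave alone.
There are look-alikes about, which are no part of the job. Of the things shaped like the part that bears mark_tip, the dark steel one is meant.

How it is judged:
By the outcome, as a careful person would: the job done as asked, in the order asked, and still so for the second after the job is handed in, with the robot touching nothing.
It also fails if it takes over 45 s, if anything falls off the work surface, if the arm or the gripper's body presses on something with over 40 N, if the wrist force passes 120 N, or if a joint passes its speed limit or range.

## Working session

There is one attempt and no reset: what is moved stays moved. The work goes in short steps, Python scripts to look and compute and a tool call to move; the robot and the scene stay as the last step left them, time stands still between calls to the robot, and variables do not carry over. Pictures are saved under pics/ and viewed, at most 10 in all, crops included, and the job is handed in when it is done.

Besides the shell and the picture viewer there is one more tool, called as name(argument=value, ...), one argument or row to a line, values as JSON. send_rows: Moves the arm, as the interface text tells. Its arguments: {"type":"object","properties":{"slide":{"type":"array","items":{"type":"array","items":{"type":"number"}}},"roll":{"type":"array","items":{"type":"number"}},"claw":{"type":"array","items":{"type":"number"}},"force":{"type":"number"}},"required":["slide","roll","claw"]}

```bash
mkdir -p pics; ls; python3 - <<'E'
from station import bot
import cv2,json
o=bot.get_obs();print({k:(o[k]) for k in ('t','eef_pos','tool_rot','contact_force','gripper_width')},bot.grip_depth)
for n in('top','side'):
    cv2.imwrite(f'pics/{n}0.png',bot.read_camera(n)[:,:,::-1]);m=bot.camera_model(n);print(n,m)
E
```

```text
pics
{'t': 0.0, 'eef_pos': array([ 0.15226746, -0.65701517,  0.23033194]), 'tool_rot': array([-8.72316329e-04,  9.93521298e-01,  1.13642595e-01, -1.72217041e-04]), 'contact_force': array([-0.33491183, -0.09126768,  0.41518503]), 'gripper_width': 0.9995344198923909} 0.0187
top {'camera_matrix': array([[458.22453662,   0.        , 317.43205883],
       [  0.        , 458.22453662, 206.03999876],
       [  0.        ,   0.        ,   1.        ]]), 'D': array([-0.12901427,  0.        ,  0.        ,  0.        ,  0.        ]), 'camera_from_world': array([[ 1.67868151e-02, -9.99859089e-01,  6.74010553e-05,
         3.09638698e-02],
       [-9.89246360e-01, -1.66184316e-02, -1.45311619e-01,
         5.15120733e-01],
       [ 1.45292263e-01,  2.37264302e-03, -9.89385935e-01,
         1.08983615e+00],
       [ 0.00000000e+00,  0.00000000e+00,  0.00000000e+00,
         1.00000000e+00]])}
side {'camera_matrix': array([[389.42302085,   0.        , 323.06852979],
       [  0.        , 389.42302085, 199.22302881],
       [  0.        ,   0.        ,   1.        ]]), 'D': array([-0.00589988,  0.        ,  0.        ,  0.        ,  0.        ]), 'camera_from_world': array([[-0.81241232, -0.58273474, -0.02016034,  0.43657804],
       [-0.27402944,  0.41209716, -0.86895558,  0.20202595],
       [ 0.51467863, -0.70042569, -0.49447929,  0.86462733],
       [ 0.        ,  0.        ,  0.        ,  1.        ]])}
```

View pics/top0.png

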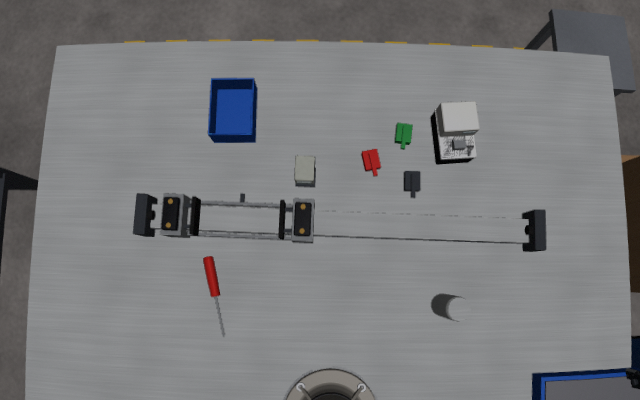

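View pics/side0.png

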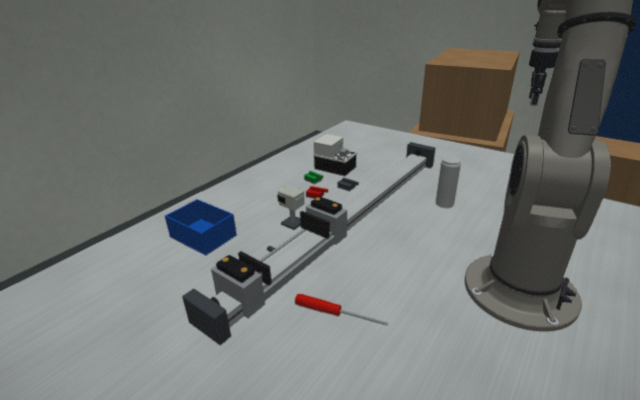

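Top view: the track runs from the stop at (145,215) to the stop at (536,230). The carriage is at the left with its pointer near (242,197), and the white scanner head is at (305,168).
Mark candidates: red (372,160), green (403,134), dark steel (412,183). I choose the dark one by the description, with its tip near (413,196). I'll check it in a close crop.

```bash
cat > h.py <<'E'
from station import bot
import numpy as np,cv2
def ray(n,uv,z):
    m=bot.camera_model(n);T=m['camera_from_world'];R=T[:3,:3]
    p=cv2.undistortPoints(np.array([[uv]],float),m['camera_matrix'],m['D'])[0,0]
    c=-R.T@T[:3,3];d=R.T@np.array([p[0],p[1],1.]);return c+d*(z-c[2])/d[2]
def proj(n,P):
    m=bot.camera_model(n);T=m['camera_from_world']
    return cv2.projectPoints(np.array([P],float),cv2.Rodrigues(T[:3,:3])[0],T[:3,3],m['camera_matrix'],m['D'])[0][0,0]
E
python3 - <<'E'
import cv2,numpy as np
a=cv2.imread('pics/top0.png')
p=cv2.resize(a[150:250,130:330],None,fx=4,fy=4,interpolation=cv2.INTER_CUBIC)
q=cv2.resize(a[155:205,350:450],None,fx=4,fy=4,interpolation=cv2.INTER_CUBIC)
q2=cv2.resize(a[190:250,500:600],None,fx=4,fy=4)[:200]
cv2.imwrite('pics/c1.png',np.vstack([p,np.hstack([q,q2])]))
E
```

```text
(no output)
```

View pics/c1.png

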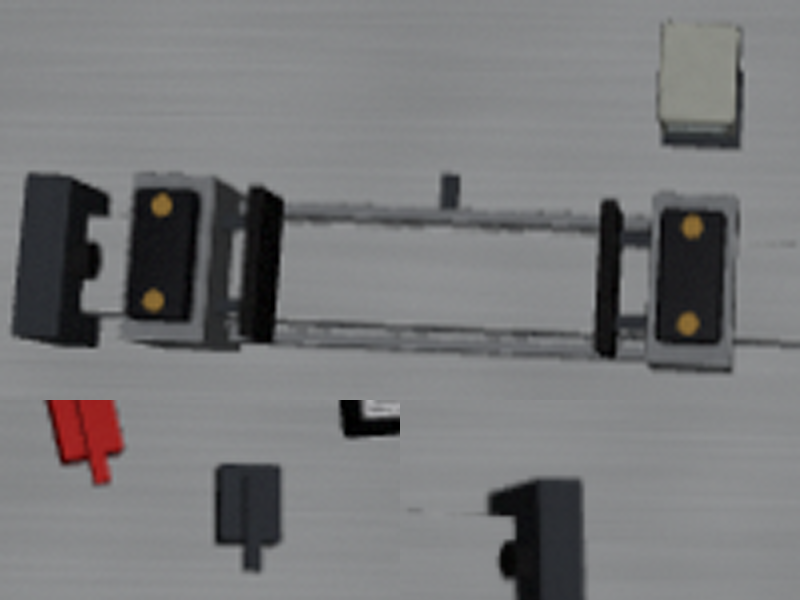

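The crop confirms the dark steel block. Its tip is at about full-image (413,197.8), and the carriage pointer tip is at (242.8,193.8). The scanner head's top centre is at (305,168).

```bash
python3 - <<'E'
from h import *
f=lambda x,y:(130+(x-1.5)/4,150+(y-1.5)/4)
g=lambda x,y:(350+(x-1.5)/4,155+(y-400-1.5)/4)
L=(ray('top',f(162,205),.11)+ray('top',f(153,300),.11))/2
R=(ray('top',f(692,226),.11)+ray('top',f(688,323),.11))/2
u=(R-L);print('nests',L,R,np.linalg.norm(u)); u/=np.linalg.norm(u); v=np.array([-u[1],u[0],0]);C=(L+R)/2
print('center',C,'u',u,np.degrees(np.arctan2(u[0],-u[1])))
I=ray('top',f(451,174),.03);M=ray('top',g(252,571),.03)
S=np.mean([ray('top',f(*p),.108) for p in((660,22),(743,25),(736,125),(658,122))],0)
e=lambda x,y:(500+(x-400-1.5)/4,190+(y-400-1.5)/4)
for n,p in dict(idx=I,mark=M,scan=S,stopL=ray('top',f(100,260),.065),stopR=ray('top',e(500,560),.065),
  padDrive=ray('top',f(604,205),.093),padBrake=ray('top',f(280,200),.093),
  driveTop2=ray('top',f(598,355),.093),railfar=ray('top',f(330,210),.043),railnear=ray('top',f(330,335),.043)).items():
    print(n,p.round(4),'along',((p-C)@u).round(4),'across',((p-C)@v).round(4))
E
```

```text
nests [0.48240331 0.38474295 0.11      ] [0.47512417 0.07404721 0.11      ] 0.3107809938143487
center [0.47876374 0.22939508 0.11      ] u [-0.02342207 -0.99972567  0.        ] -1.3421085048009478
idx [0.5451 0.2275 0.03  ] along 0.0003 across 0.0663
mark [ 0.5415 -0.1978  0.03  ] along 0.4256 across 0.0727
scan [0.5936 0.0713 0.108 ] along 0.1554 across 0.1185
stopL [0.4827 0.4355 0.065 ] along -0.2061 across -0.0009
stopR [ 0.4606 -0.4692  0.065 ] along 0.6988 across -0.0018
padDrive [0.5172 0.126  0.093 ] along 0.1025 across 0.0408
padBrake [0.517  0.3182 0.093 ] along -0.0896 across 0.0362
driveTop2 [0.4292 0.127  0.093 ] along 0.1035 across -0.0472
railfar [0.5191 0.2997 0.043 ] along -0.0712 across 0.0387
railnear [0.4419 0.2959 0.043 ] along -0.0656 across -0.0384
```

Dark block confirmed. The carriage pointer has to travel about 425 mm, with the scanner centre at 155 mm along. I'll move towards the bay with the tool's y axis aligned to the track (roll +14.4°).

send_rows(
  slide=[
    [20,-10,0],
    [45,-25,0],
    [75,-45,0],
    [110,-65,0],
    [145,-90,0],
    [175,-110,0],
    [200,-130,0],
    [215,-140,0],
  ],
  roll=[2,4,6,8,10,12,14,14.4],
  claw=[1,1,1,1,1,1,1,1],
)

```text
t: 0.77
eef_pos: [0.3334, -0.4685, 0.231]
tool_rot: [-0.001, 1.0, -0.01, 0.0]
contact_force: [0.3, 0.3, -0.2]
gripper_width: 1.0
grasp_force: 0.0
```

send_rows(
  slide=[
    [18,-20,0],
    [38,-50,0],
    [58,-80,0],
    [78,-110,0],
    [98,-140,0],
    [115,-172,0],
    [125,-204,0],
    [130,-238,0],
  ],
  roll=[0,0,0,0,0,0,0,0],
  claw=[1,1,1,1,1,1,1,1],
)

```text
t: 1.43
eef_pos: [0.467, -0.236, 0.2311]
tool_rot: [-0.0, 1.0, -0.011, 0.0]
contact_force: [0.8, 0.3, -0.3]
gripper_width: 0.998
grasp_force: 0.0
```

send_rows(
  slide=[
    [0,-35,0],
    [0,-70,0],
    [0,-105,0],
    [0,-140,0],
    [0,-175,0],
    [0,-210,0],
    [0,-245,0],
    [0,-280,0],
  ],
  roll=[0,0,0,0,0,0,0,0],
  claw=[1,1,1,1,1,1,1,1],
)

```text
t: 2.1
eef_pos: [0.4719, 0.0437, 0.2312]
tool_rot: [0.0, 1.0, -0.012, -0.0]
contact_force: [-0.0, 0.4, -0.7]
gripper_width: 0.999
grasp_force: 0.0
```

send_rows(
  slide=[
    [0,-35,0],
    [0,-70,0],
    [0,-105,0],
    [0,-135,0],
    [0,-160,0],
    [0,-175,0],
    [0,-183,0],
    [0,-183,0],
  ],
  roll=[0,0,0,0,0,0,0,0],
  claw=[1,1,1,1,1,1,1,1],
)

```text
t: 2.77
eef_pos: [0.4762, 0.2268, 0.231]
tool_rot: [-0.0, 1.0, -0.01, -0.0]
contact_force: [-0.6, -0.1, 0.9]
gripper_width: 1.004
grasp_force: 0.0
```

send_rows(
  slide=[
    [0,0,12],
    [0,0,30],
    [0,0,50],
    [1,-1,65],
    [2,-2,75],
    [2,-2,80],
    [2,-2,82],
    [2,-2,82],
  ],
  roll=[0,0,0,0,0,0,0,0],
  claw=[1,1,1,1,1,1,1,1],
)

```text
t: 3.43
eef_pos: [0.4789, 0.2265, 0.1491]
tool_rot: [0.0, 1.0, -0.012, -0.0]
contact_force: [-1.2, -0.8, 1.6]
gripper_width: 0.998
grasp_force: 0.0
```

```bash
python3 - <<'E'
from h import *
a=bot.read_camera('top')[:,:,::-1];b=bot.read_camera('side')[:,:,::-1]
cv2.imwrite('pics/c2.png',np.hstack([cv2.resize(a[140:260,130:330],None,fx=2,fy=2.5),cv2.resize(b[160:360,170:370],None,fx=2,fy=1.5)]))
print(bot.get_obs()['eef_pos'])
E
```

```text
[0.4792813  0.22708691 0.14996148]
```

View pics/c2.png

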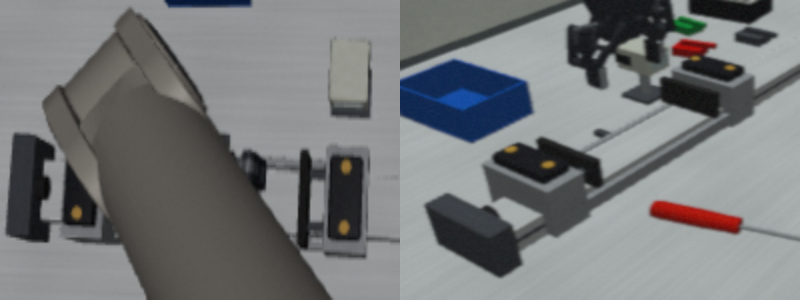

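The top camera is blocked by the arm. In the side view the open fingers sit over the bay at crop (570–670, 30–90), clear of the nests. I'll descend into the bay.

send_rows(
  slide=[
    [0,0,10],
    [0,0,25],
    [0,0,45],
    [0,0,65],
    [0,0,80],
    [0,0,92],
    [0,0,100],
    [0,0,101],
  ],
  roll=[0,0,0,0,0,0,0,0],
  claw=[1,1,1,1,1,1,1,1],
)

```text
t: 4.2
eef_pos: [0.4781, 0.2267, 0.047]
tool_rot: [0.0, 1.0, -0.012, -0.001]
contact_force: [-0.6, 0.7, 0.0]
gripper_width: 1.001
grasp_force: 0.0
```

```bash
python3 - <<'E'
from h import *
b=bot.read_camera('side')[:,:,::-1]
cv2.imwrite('pics/c3.png',cv2.resize(b[160:310,210:370],None,fx=4,fy=4,interpolation=cv2.INTER_CUBIC))
o=bot.get_obs();print(o['eef_pos'],o['contact_force'])
for p in [(.4763,.127,.068),(.4788,.2294,.11)]:print(proj('side',p))
E
```

```text
[0.47852361 0.22699673 0.04771031] [ 0.08428581 -0.18403407  0.67482645]
[312.91021227 224.76583238]
[284.69331737 229.54469607]
```

View pics/c3.png

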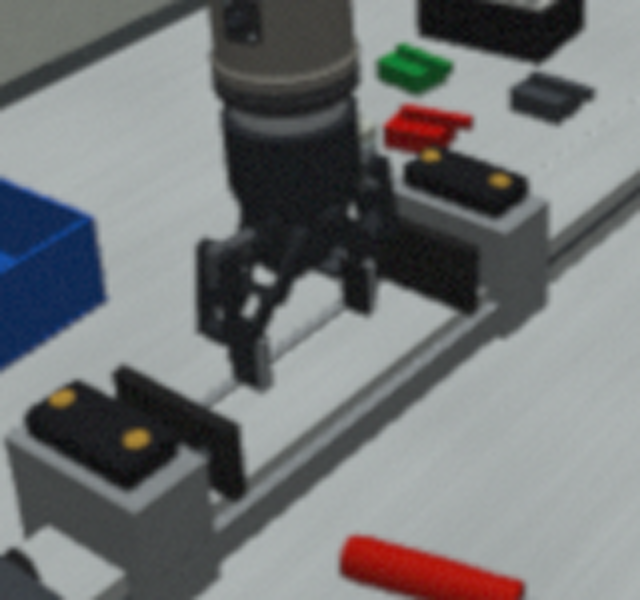

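```bash
python3 - <<'E'
from h import *
def rx(uv,x):
    m=bot.camera_model('side');T=m['camera_from_world'];R=T[:3,:3]
    p=cv2.undistortPoints(np.array([[uv]],float),m['camera_matrix'],m['D'])[0,0]
    c=-R.T@T[:3,3];d=R.T@np.array([p[0],p[1],1.]);return c+d*(x-c[0])/d[0]
for n,c in dict(knL_out=(198,325),knL_top=(198,240),knL_bot=(225,345),tipL_out=(240,378),tipL_in=(270,385),tipR=(368,310),tipRin=(345,300),knR=(385,160),padbrTop=(180,398),padbrBotnear=(240,500)).items():
    P=rx((210+(c[0]-1.5)/4,160+(c[1]-1.5)/4),.479 if n!='padbrBotnear' else .434);print(n,P.round(3),'along',round((.227-P[1])*1000))
E
```

```text
knL_out [0.479 0.311 0.127] along -84
knL_top [0.479 0.304 0.177] along -77
knL_bot [0.479 0.293 0.103] along -66
tipL_out [0.479 0.285 0.075] along -58
tipL_in [0.479 0.262 0.055] along -35
tipR [0.479 0.171 0.054] along 56
tipRin [0.479 0.192 0.074] along 35
knR [0.479 0.147 0.15 ] along 80
padbrTop [0.479 0.33  0.09 ] along -103
padbrBotnear [0.434 0.338 0.047] along -111
```

The fingers sit centred in the bay with the tips at about z 0.055. The knuckles bulge out to about ±80 mm above z 0.10. I'll lift 8 mm for clearance and creep to the drive pad.

send_rows(
  slide=[
    [0,4,-3],
    [0,10,-6],
    [0,17,-8],
    [0,23,-8],
    [0,28,-8],
    [0,31,-8],
    [0,33.5,-8],
    [0,35.5,-8],
  ],
  roll=[0,0,0,0,0,0,0,0],
  claw=[1,1,1,1,1,1,1,1],
)

```text
t: 4.92
eef_pos: [0.478, 0.1912, 0.0563]
tool_rot: [0.0, 1.0, -0.012, 0.0]
contact_force: [0.5, -0.2, 0.1]
gripper_width: 1.001
grasp_force: 0.0
```

```bash
cat > s.py <<'E'
from h import *
import sys
# pads visible? save side crop, print tool along coordinate
C=np.array([.47876,.2294,0]);u=np.array([-.02342,-.99973,0])
o=bot.get_obs();print(o['t'],'a=',((o['eef_pos']-C)@u*1000).round(1),'z',o['eef_pos'][2].round(4),o['contact_force'].round(2))
E
python3 s.py
```

```text
4.9167 a= 38.2 z 0.0563 [ 0.49 -0.21  0.07]
```

```bash
cat > loc.py <<'E'
from h import *
C=np.array([.47876,.2294,0]);u=np.array([-.02342,-.99973,0]);v=np.array([.99973,-.02342,0])
def tool():
    o=bot.get_obs();return round(o['t'],3),'a=',((o['eef_pos']-C)@u*1000).round(1),o['contact_force'].round(2)
def dots(n):
    a=bot.read_camera(n);t=bot.get_obs()['t']
    hsv=cv2.cvtColor(a,cv2.COLOR_RGB2HSV);m=cv2.inRange(hsv,(12,110,90),(28,255,255))
    k,_,st,c=cv2.connectedComponentsWithStats(m);r=[]
    for i in range(1,k):
        if st[i,4]<4:continue
        P=ray(n,c[i],.111)-C
        if abs(P@v)<.06: r.append(((P@u*1000).round(1),(P@v*1000).round(1),st[i,4]))
    return n,round(t,3),sorted(r)
if __name__=='__main__':
    import sys
    print(*tool())
    for n in sys.argv[1:]: print(*dots(n))
    print(*tool())
E
python3 loc.py top side
```

```text
4.917 a= 38.2 [ 0.49 -0.21  0.07]
top 4.967 [(np.float64(-155.3), np.float64(-27.9), np.int32(21)), (np.float64(-155.1), np.float64(27.8), np.int32(22)), (np.float64(155.8), np.float64(27.8), np.int32(21)), (np.float64(157.4), np.float64(-26.0), np.int32(10))]
side 5.017 [(np.float64(-153.8), np.float64(-28.0), np.int32(26)), (np.float64(-153.4), np.float64(26.7), np.int32(21)), (np.float64(156.8), np.float64(-29.7), np.int32(14)), (np.float64(158.1), np.float64(24.5), np.int32(5))]
5.017 a= 38.2 [-0.06 -0.46 -0.53]
```

Localization works and the carriage hasn't moved. Now the run: a smooth ramp up to about 0.145 m/s.

send_rows(
  slide=[
    [0,1.5,0],
    [0,4,0],
    [0,7,0],
    [0,10.5,0],
    [0,14.7,0],
    [0,19.7,0],
    [0,25.5,0],
    [0,32,0],
  ],
  roll=[0,0,0,0,0,0,0,0],
  claw=[1,1,1,1,1,1,1,1],
)

```text
t: 5.68
eef_pos: [0.4771, 0.1587, 0.0563]
tool_rot: [0.0, 1.0, -0.012, -0.0]
contact_force: [0.3, 0.3, 0.2]
gripper_width: 1.0
grasp_force: 0.1
```

send_rows(
  slide=[
    [0,7.2,0],
    [0,15.2,0],
    [0,24,0],
    [0,33.5,0],
    [0,43.8,0],
    [0,54.8,0],
    [0,66.4,0],
    [0,78.4,0],
  ],
  roll=[0,0,0,0,0,0,0,0],
  claw=[1,1,1,1,1,1,1,1],
)

```text
t: 6.35
eef_pos: [0.4752, 0.0799, 0.0563]
tool_rot: [0.0, 1.0, -0.012, -0.0]
contact_force: [-0.6, -0.0, -0.9]
gripper_width: 0.996
grasp_force: 0.2
```

send_rows(
  slide=[
    [0,12,0],
    [0,24,0],
    [0,36,0],
    [0,48,0],
    [0,60,0],
    [0,69,0],
    [0,74,0],
    [0,76,0],
  ],
  roll=[0,0,0,0,0,0,0,0],
  claw=[1,1,1,1,1,1,1,1],
)

```text
t: 7.02
eef_pos: [0.4735, 0.0039, 0.0563]
tool_rot: [0.0, 1.0, -0.013, -0.0]
contact_force: [0.3, -0.4, -0.8]
gripper_width: 0.996
grasp_force: 0.0
```

```bash
python3 loc.py side top
```

```text
7.017 a= 225.6 [ 0.3  -0.4  -0.81]
side 7.067 [(np.float64(50.8), np.float64(26.2), np.int32(11)), (np.float64(51.1), np.float64(-28.7), np.int32(16)), (np.float64(359.9), np.float64(-29.5), np.int32(8)), (np.float64(363.0), np.float64(25.3), np.int32(6))]
top 7.117 [(np.float64(56.6), np.float64(-28.1), np.int32(25)), (np.float64(56.9), np.float64(28.2), np.int32(24)), (np.float64(367.8), np.float64(27.6), np.int32(23))]
7.117 a= 224.5 [ 0.41  0.12 -0.8 ]
```

The carriage is at about 219 mm and coasting at 0.148 m/s, and the scan zone is passed. Next I'll move to meet the brake pad softly.

send_rows(
  slide=[
    [0,0,0],
    [0,1,0],
    [0,4,0],
    [0,9,0],
    [0,16,0],
    [0,24,0],
    [0,32,0],
    [0,40,0],
  ],
  roll=[0,0,0,0,0,0,0,0],
  claw=[1,1,1,1,1,1,1,1],
)

```text
t: 7.78
eef_pos: [0.4725, -0.0364, 0.0563]
tool_rot: [0.0, 1.0, -0.012, -0.0]
contact_force: [0.7, -0.7, 1.0]
gripper_width: 0.998
grasp_force: 0.7
```

send_rows(
  slide=[
    [0,8,0],
    [0,15.8,0],
    [0,23.3,0],
    [0,30.5,0],
    [0,37.4,0],
    [0,44,0],
    [0,50.3,0],
    [0,56.3,0],
  ],
  roll=[0,0,0,0,0,0,0,0],
  claw=[1,1,1,1,1,1,1,1],
)

```text
t: 8.45
eef_pos: [0.4713, -0.0916, 0.0563]
tool_rot: [-0.0, 1.0, -0.012, 0.0]
contact_force: [-0.7, 0.3, 0.6]
gripper_width: 1.001
grasp_force: 0.0
```

send_rows(
  slide=[
    [0,5.6,0],
    [0,10.8,0],
    [0,15.6,0],
    [0,20,0],
    [0,24,0],
    [0,27.6,0],
    [0,30.8,0],
    [0,33.6,0],
  ],
  roll=[0,0,0,0,0,0,0,0],
  claw=[1,1,1,1,1,1,1,1],
)

```text
t: 9.12
eef_pos: [0.4705, -0.125, 0.0563]
tool_rot: [-0.0, 1.0, -0.012, -0.0]
contact_force: [1.3, -0.0, 1.0]
gripper_width: 0.997
grasp_force: 0.1
```

```bash
python3 loc.py top side
```

```text
9.117 a= 354.5 [ 1.33 -0.02  0.99]
top 9.167 [(np.float64(243.2), np.float64(-28.3), np.int32(21)), (np.float64(243.4), np.float64(27.6), np.int32(23)), (np.float64(554.1), np.float64(-28.3), np.int32(21)), (np.float64(554.2), np.float64(27.9), np.int32(22))]
side 9.217 [(np.float64(244.6), np.float64(26.4), np.int32(7)), (np.float64(245.4), np.float64(-29.9), np.int32(11)), (np.float64(555.4), np.float64(-30.7), np.int32(6))]
9.217 a= 354.8 [ 0.08 -0.93  0.27]
```

send_rows(
  slide=[
    [0,2.2,0],
    [0,4.4,0],
    [0,6.4,0],
    [0,8.4,0],
    [0,10.2,0],
    [0,12,0],
    [0,13.6,0],
    [0,15,0],
  ],
  roll=[0,0,0,0,0,0,0,0],
  claw=[1,1,1,1,1,1,1,1],
)

```text
t: 9.88
eef_pos: [0.4701, -0.1398, 0.0563]
tool_rot: [-0.0, 1.0, -0.012, 0.0]
contact_force: [0.2, 0.8, -0.1]
gripper_width: 1.005
grasp_force: 0.0
```

```bash
python3 loc.py top top top
```

```text
9.883 a= 369.3 [ 0.16  0.84 -0.07]
top 9.933 [(np.float64(245.3), np.float64(-28.4), np.int32(22)), (np.float64(245.4), np.float64(27.3), np.int32(23)), (np.float64(555.7), np.float64(27.8), np.int32(22)), (np.float64(558.5), np.float64(-25.9), np.int32(6))]
top 9.983 [(np.float64(245.1), np.float64(-28.2), np.int32(23)), (np.float64(245.4), np.float64(27.3), np.int32(23)), (np.float64(555.7), np.float64(27.8), np.int32(20)), (np.float64(558.5), np.float64(-25.9), np.int32(6))]
top 10.033 [(np.float64(245.2), np.float64(27.4), np.int32(22)), (np.float64(245.3), np.float64(-28.4), np.int32(22)), (np.float64(555.7), np.float64(27.8), np.int32(20)), (np.float64(558.5), np.float64(-25.9), np.int32(6))]
10.033 a= 369.3 [-0.19  0.3  -0.04]
```

The carriage came to rest 25 mm short of the mark, inside the 4 cm zone where corrections are allowed. I'll creep it forward with the drive pad.

send_rows(
  slide=[
    [0,6,0],
    [0,16,0],
    [0,27,0],
    [0,38,0],
    [0,49,0],
    [0,58,0],
    [0,65,0],
    [0,70,0],
  ],
  roll=[0,0,0,0,0,0,0,0],
  claw=[1,1,1,1,1,1,1,1],
)

```text
t: 10.7
eef_pos: [0.4683, -0.211, 0.0562]
tool_rot: [0.0, 1.0, -0.012, -0.0]
contact_force: [-0.3, 0.1, -0.4]
gripper_width: 0.998
grasp_force: 0.0
```

send_rows(
  slide=[
    [0,1.5,0],
    [0,3,0],
    [0,4.3,0],
    [0,5.5,0],
    [0,6.7,0],
    [0,7.9,0],
    [0,9.1,0],
    [0,10.3,0],
  ],
  roll=[0,0,0,0,0,0,0,0],
  claw=[1,1,1,1,1,1,1,1],
)

```text
t: 11.37
eef_pos: [0.4683, -0.2199, 0.0563]
tool_rot: [0.0, 1.0, -0.012, 0.0]
contact_force: [0.6, 0.3, 0.7]
gripper_width: 0.999
grasp_force: 0.0
```

```bash
python3 loc.py top
```

```text
11.367 a= 449.5 [0.64 0.25 0.74]
top 11.417 [(np.float64(250.2), np.float64(-28.2), np.int32(22)), (np.float64(250.5), np.float64(27.3), np.int32(21))]
11.417 a= 449.9 [-0.29 -0.26  0.1 ]
```

send_rows(
  slide=[
    [0,1.2,0],
    [0,2.4,0],
    [0,3.6,0],
    [0,4.8,0],
    [0,5.9,0],
    [0,6.9,0],
    [0,7.8,0],
    [0,8.6,0],
  ],
  roll=[0,0,0,0,0,0,0,0],
  claw=[1,1,1,1,1,1,1,1],
)

```text
t: 12.08
eef_pos: [0.4681, -0.2287, 0.0563]
tool_rot: [0.0, 1.0, -0.012, 0.0]
contact_force: [0.1, 0.6, -0.3]
gripper_width: 1.004
grasp_force: 0.0
```

```bash
python3 loc.py top top top
```

```text
12.083 a= 458.2 [ 0.12  0.56 -0.27]
top 12.133 [(np.float64(264.0), np.float64(-28.2), np.int32(24)), (np.float64(264.3), np.float64(27.9), np.int32(21))]
top 12.183 [(np.float64(264.3), np.float64(27.9), np.int32(21)), (np.float64(264.6), np.float64(-28.7), np.int32(21))]
top 12.233 [(np.float64(265.4), np.float64(-28.6), np.int32(22)), (np.float64(265.7), np.float64(27.9), np.int32(23))]
12.233 a= 458.1 [-0.22  0.56 -1.21]
```

send_rows(
  slide=[
    [0,-7,0],
    [0,-20,0],
    [0,-35,0],
    [0,-50,0],
    [0,-62,0],
    [0,-69,0],
    [0,-72,0],
    [0,-73,0],
  ],
  roll=[0,0,0,0,0,0,0,0],
  claw=[1,1,1,1,1,1,1,1],
)

```text
t: 12.9
eef_pos: [0.4699, -0.1551, 0.0564]
tool_rot: [0.0, 1.0, -0.011, 0.0]
contact_force: [0.2, -0.6, 0.2]
gripper_width: 1.002
grasp_force: 0.1
```

```bash
python3 loc.py top top top
```

```text
12.9 a= 384.6 [ 0.2  -0.62  0.2 ]
top 12.95 [(np.float64(273.2), np.float64(-28.4), np.int32(24)), (np.float64(273.3), np.float64(28.0), np.int32(22)), (np.float64(583.4), np.float64(-28.8), np.int32(19)), (np.float64(583.6), np.float64(27.8), np.int32(21))]
top 13.0 [(np.float64(273.2), np.float64(-28.4), np.int32(24)), (np.float64(273.5), np.float64(28.3), np.int32(21)), (np.float64(583.9), np.float64(27.7), np.int32(20)), (np.float64(584.1), np.float64(-29.1), np.int32(20))]
top 13.05 [(np.float64(273.2), np.float64(-28.4), np.int32(24)), (np.float64(273.5), np.float64(28.3), np.int32(21)), (np.float64(584.1), np.float64(27.7), np.int32(22)), (np.float64(584.3), np.float64(-29.0), np.int32(21))]
13.05 a= 385.8 [0.56 0.5  0.14]
```

send_rows(
  slide=[
    [0,-0.4,0],
    [0,-0.8,0],
    [0,-1.2,0],
    [0,-1.6,0],
    [0,-2,0],
    [0,-2.3,0],
    [0,-2.6,0],
    [0,-2.8,0],
  ],
  roll=[0,0,0,0,0,0,0,0],
  claw=[1,1,1,1,1,1,1,1],
)

```text
t: 13.72
eef_pos: [0.4698, -0.1526, 0.0563]
tool_rot: [-0.0, 1.0, -0.012, -0.0]
contact_force: [-0.4, 0.7, -0.3]
gripper_width: 0.997
grasp_force: 0.0
```

```bash
python3 loc.py top top top top; python3 - <<'E'
from h import *
a=bot.read_camera('top')[:,:,::-1]
cv2.imwrite('pics/c4.png',cv2.resize(a[170:220,385:445],None,fx=10,fy=10,interpolation=cv2.INTER_CUBIC))
E
```

```text
13.717 a= 382.1 [-0.37  0.71 -0.26]
top 13.767 [(np.float64(268.9), np.float64(-28.4), np.int32(22)), (np.float64(268.9), np.float64(28.1), np.int32(21)), (np.float64(580.1), np.float64(-27.8), np.int32(19)), (np.float64(580.3), np.float64(27.6), np.int32(22))]
top 13.817 [(np.float64(268.7), np.float64(-28.3), np.int32(23)), (np.float64(268.9), np.float64(28.1), np.int32(21)), (np.float64(579.1), np.float64(27.8), np.int32(21)), (np.float64(580.1), np.float64(-27.8), np.int32(19))]
top 13.867 [(np.float64(268.5), np.float64(-28.3), np.int32(25)), (np.float64(268.7), np.float64(27.9), np.int32(22)), (np.float64(578.9), np.float64(27.9), np.int32(22)), (np.float64(579.5), np.float64(-27.8), np.int32(19))]
top 13.917 [(np.float64(268.3), np.float64(-28.5), np.int32(26)), (np.float64(268.7), np.float64(27.9), np.int32(22)), (np.float64(578.8), np.float64(27.6), np.int32(23)), (np.float64(579.1), np.float64(-27.7), np.int32(18))]
13.917 a= 382.2 [ 0.35  0.2  -0.16]
```

View pics/c4.png

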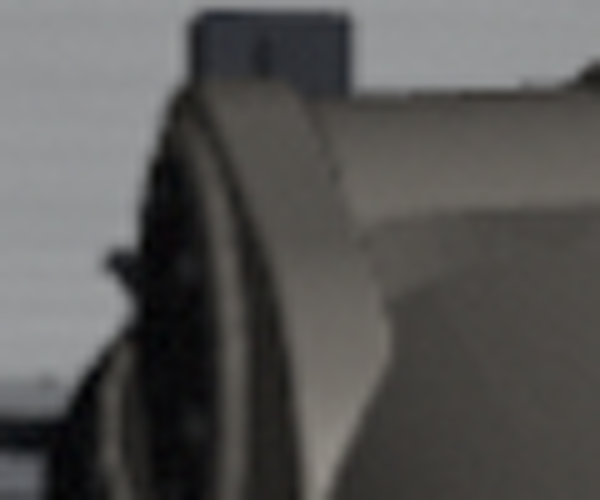

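The arm hides the pointer tips, but the dots put the carriage at about 423.7 mm. I'll centre the tool in the bay while it settles and look again.

send_rows(
  slide=[
    [0,3,0],
    [0,10,0],
    [0,18,0],
    [0,26,0],
    [0,34,0],
    [0,39,0],
    [0,41,0],
    [0,41,0],
  ],
  roll=[0,0,0,0,0,0,0,0],
  claw=[1,1,1,1,1,1,1,1],
)

```text
t: 14.63
eef_pos: [0.4687, -0.1946, 0.0562]
tool_rot: [0.0, 1.0, -0.012, -0.0]
contact_force: [-0.2, -0.2, -0.6]
gripper_width: 1.002
grasp_force: 0.0
```

```bash
python3 loc.py top top; python3 - <<'E'
from h import *
a=bot.read_camera('top')[:,:,::-1];b=bot.read_camera('side')[:,:,::-1]
print(proj('side',(.5415,-.198,.03)))
cv2.imwrite('pics/c5.png',np.hstack([cv2.resize(a[165:225,375:435],None,fx=6,fy=6,interpolation=cv2.INTER_CUBIC),cv2.resize(b[160:220,310:380],None,fx=6,fy=6,interpolation=cv2.INTER_CUBIC)]))
E
```

```text
14.633 a= 424.1 [-0.18 -0.2  -0.59]
top 14.683 [(np.float64(265.4), np.float64(-28.6), np.int32(22)), (np.float64(265.7), np.float64(27.9), np.int32(23))]
top 14.733 [(np.float64(265.4), np.float64(-28.6), np.int32(22)), (np.float64(265.7), np.float64(27.9), np.int32(23))]
14.733 a= 423.0 [0.77 0.07 0.1 ]
[357.31184755 182.62126489]
```

View pics/c5.png

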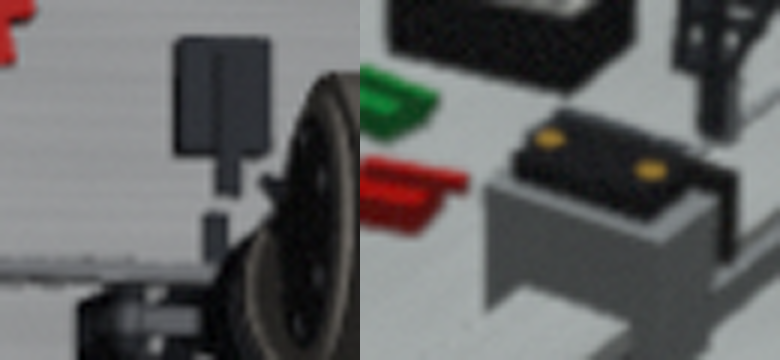

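The index tip is at crop x≈215 and the mark tip at x≈228, so the carriage is about 4.5–5 mm short, which agrees with the dots (420.8 vs 425.3). I'll give it a very slow nudge.

send_rows(
  slide=[
    [0,4,0],
    [0,12,0],
    [0,20,0],
    [0,28,0],
    [0,34,0],
    [0,37,0],
    [0,38,0],
    [0,38.4,0],
  ],
  roll=[0,0,0,0,0,0,0,0],
  claw=[1,1,1,1,1,1,1,1],
)

```text
t: 15.5
eef_pos: [0.4679, -0.2324, 0.0563]
tool_rot: [-0.0, 1.0, -0.012, -0.0]
contact_force: [-0.8, -0.3, -0.1]
gripper_width: 0.998
grasp_force: 0.0
```

send_rows(
  slide=[
    [0,0.4,0],
    [0,0.8,0],
    [0,1.2,0],
    [0,1.6,0],
    [0,2,0],
    [0,2.4,0],
    [0,2.8,0],
    [0,3.2,0],
  ],
  roll=[0,0,0,0,0,0,0,0],
  claw=[1,1,1,1,1,1,1,1],
)

```text
t: 16.17
eef_pos: [0.468, -0.2353, 0.0563]
tool_rot: [-0.0, 1.0, -0.012, 0.0]
contact_force: [-1.0, 0.1, -0.2]
gripper_width: 0.997
grasp_force: 0.1
```

```bash
python3 loc.py top top top top
```

```text
16.167 a= 464.8 [-1.04  0.14 -0.19]
top 16.217 [(np.float64(265.8), np.float64(-27.9), np.int32(23)), (np.float64(266.4), np.float64(27.8), np.int32(22))]
top 16.267 [(np.float64(266.3), np.float64(-28.2), np.int32(24)), (np.float64(266.4), np.float64(27.8), np.int32(22))]
top 16.317 [(np.float64(266.2), np.float64(-28.4), np.int32(25)), (np.float64(266.6), np.float64(28.0), np.int32(21))]
top 16.367 [(np.float64(266.3), np.float64(-28.2), np.int32(24)), (np.float64(266.6), np.float64(28.0), np.int32(21))]
16.367 a= 464.9 [ 0.32 -0.14 -0.66]
```

send_rows(
  slide=[
    [0,0.4,0],
    [0,0.8,0],
    [0,1.2,0],
    [0,1.6,0],
    [0,2,0],
    [0,2.3,0],
    [0,2.5,0],
    [0,2.6,0],
  ],
  roll=[0,0,0,0,0,0,0,0],
  claw=[1,1,1,1,1,1,1,1],
)

```text
t: 17.03
eef_pos: [0.4678, -0.238, 0.0563]
tool_rot: [0.0, 1.0, -0.012, -0.0]
contact_force: [-0.6, -0.2, 0.1]
gripper_width: 0.999
grasp_force: 0.0
```

```bash
python3 loc.py top top top top top top
```

```text
17.033 a= 467.5 [-0.6  -0.19  0.05]
top 17.083 [(np.float64(268.9), np.float64(-28.4), np.int32(22)), (np.float64(268.9), np.float64(28.1), np.int32(21))]
top 17.133 [(np.float64(269.1), np.float64(27.9), np.int32(22)), (np.float64(269.7), np.float64(-28.5), np.int32(23))]
top 17.183 [(np.float64(269.1), np.float64(27.9), np.int32(22)), (np.float64(269.7), np.float64(-28.5), np.int32(23))]
top 17.233 [(np.float64(269.1), np.float64(27.9), np.int32(22)), (np.float64(269.7), np.float64(-28.5), np.int32(23))]
top 17.283 [(np.float64(269.1), np.float64(27.9), np.int32(22)), (np.float64(270.0), np.float64(-28.4), np.int32(22))]
top 17.333 [(np.float64(269.4), np.float64(28.0), np.int32(21)), (np.float64(270.0), np.float64(-28.4), np.int32(22))]
17.333 a= 467.4 [ 0.57  0.25 -0.75]
```

About 425.0 mm and settling. I'll back the tool to mid-bay and check the tips.

send_rows(
  slide=[
    [0,-3,0],
    [0,-10,0],
    [0,-18,0],
    [0,-26,0],
    [0,-34,0],
    [0,-40,0],
    [0,-43,0],
    [0,-43,0],
  ],
  roll=[0,0,0,0,0,0,0,0],
  claw=[1,1,1,1,1,1,1,1],
)

```text
t: 18.0
eef_pos: [0.469, -0.1938, 0.0564]
tool_rot: [-0.0, 1.0, -0.011, 0.0]
contact_force: [0.6, 0.4, 0.1]
gripper_width: 1.003
grasp_force: 0.0
```

```bash
python3 loc.py top top; python3 - <<'E'
from h import *
C=np.array([.47876,.2294,0]);u=np.array([-.02342,-.99973,0])
a=bot.read_camera('top')[:,:,::-1]
g=cv2.cvtColor(a,cv2.COLOR_BGR2GRAY).astype(float)
for r in range(193,209):
    s=np.clip(135-g[r,404:421],0,None); x=404+(s*np.arange(17)).sum()/max(s.sum(),1)
    print(r,round(s.sum()),round(x,2),((ray('top',(x,r),.03)-C)@u*1000).round(1))
cv2.imwrite('pics/c6.png',cv2.resize(a[165:225,375:435],None,fx=8,fy=8,interpolation=cv2.INTER_CUBIC))
E
```

```text
18.0 a= 423.3 [0.57 0.36 0.14]
top 18.05 [(np.float64(270.0), np.float64(-28.4), np.int32(22)), (np.float64(270.3), np.float64(28.0), np.int32(23))]
top 18.1 [(np.float64(270.0), np.float64(-28.4), np.int32(22)), (np.float64(270.3), np.float64(28.0), np.int32(23))]
18.1 a= 424.5 [-0.14  0.05 -0.52]
193 413 412.67 425.6
194 543 414.29 429.7
195 597 414.77 431.0
196 561 414.41 430.1
197 343 414.22 429.6
198 54 417.04 436.8
199 14 420.0 444.3
200 158 414.24 429.8
201 501 413.92 429.0
202 598 414.84 431.3
203 654 415.09 432.0
204 801 415.25 432.4
205 924 415.3 432.5
206 992 415.26 432.5
207 996 415.2 432.3
208 1018 415.27 432.5
```

View pics/c6.png

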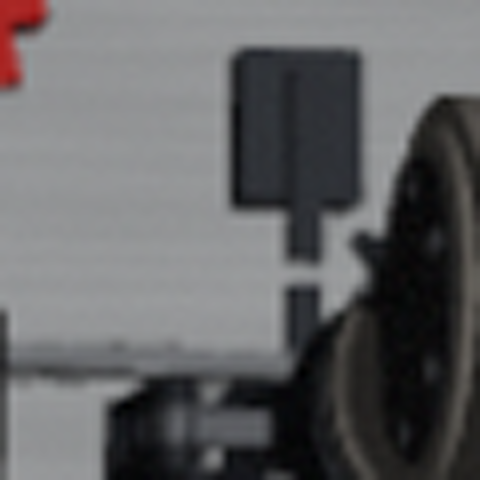

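The tips are in line: mark centre at crop x≈304 and index at ≈303, under 1 mm apart. The carriage is at rest, so I'll lift straight out.

send_rows(
  slide=[
    [0,0,-8],
    [0,0,-22],
    [0,0,-40],
    [0,0,-60],
    [0,0,-85],
    [0,0,-110],
    [0,0,-130],
    [0,0,-140],
  ],
  roll=[0,0,0,0,0,0,0,0],
  claw=[1,1,1,1,1,1,1,1],
)

```text
t: 18.82
eef_pos: [0.4701, -0.1957, 0.1995]
tool_rot: [0.001, 1.0, -0.012, 0.002]
contact_force: [-0.5, -0.0, 0.5]
gripper_width: 0.999
grasp_force: 0.0
```

```bash
python3 loc.py side top top; python3 - <<'E'
from station import bot
print(bot.hand_in())
E
```

```text
18.817 a= 425.1 [-0.54 -0.01  0.48]
side 18.867 [(np.float64(270.8), np.float64(-28.1), np.int32(10)), (np.float64(270.8), np.float64(26.7), np.int32(11)), (np.float64(578.0), np.float64(25.7), np.int32(4))]
top 18.917 [(np.float64(270.0), np.float64(-28.4), np.int32(22)), (np.float64(270.3), np.float64(28.0), np.int32(23))]
top 18.967 [(np.float64(270.0), np.float64(-28.4), np.int32(22)), (np.float64(270.3), np.float64(28.0), np.int32(23))]
18.967 a= 424.8 [ 0.54 -0.2  -1.07]
the job is handed in; nothing more can be done
None
```

The job is handed in: the carriage passed the scanner at about 0.15 m/s and rests with its pointer within about 1 mm of the mark, robot clear, but it first stopped 25 mm short, overshot by about 3 mm, was pushed back about 8 mm and then nudged forward, all within 4 cm of the mark.

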